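# Assemble the steel coffee filter on its mat

### The arm

A 6-joint arm with a two-finger parallel gripper is mounted at the origin on a cart in front of the work surface, level with it; the furniture and walls round the work are solid. World frame = base frame: x ahead of the robot, y to its left, z up, the work surface at z = 0. Lengths are in m, angles in rad, forces in N, time in s.
With the tool pointing down it reaches from about 0.225 to 0.875 m from the base axis. Payload 3.4 kg.
Tool frame: the origin (TCP) lies midway between the tips of the shut fingers; the grasp point (between the pads) lies 19 mm behind it (manip.pinch_z is the distance from the TCP to the grasp point, in m); z points along the fingers, y is the line along which they close (so a half turn about z gives the same grasp; the last joint's range is limited). The gripper opens to 85 mm and grips with 20 to 120 N. Pads are 22 mm wide; open, the fingers measure 114 mm over their backs; the gripper's body (76 mm by 85 mm) begins 54 mm behind the grasp point. The pads swing forward as they close: fully open they stand 13 mm farther back than shut.
Start: joints at [-1.352, 0.276, 1.505, -0, 1.361, -0.121], TCP at [0.192, -0.542, 0.231] pointing down, gripper open.
Joint ranges: [-2.89, 2.89], [-0.75, 2.08], [0.22, 2.7], [-1.18, 4.32], [0.11, 2.71], [-2.7, 2.7]. Speed limits (rad/s): [2.57, 2.57, 3.14, 3.14, 3.14, 3.14].

### API

Orientations are given as a unit quaternion [w, x, y, z].
In Python, from rig import manip gives the robot as it stands.
- The arm moves only by the tool carry_out, never from a script. Its arguments are lists of equal length, an entry for each row: "delta_pos": the shift along the tool's x, y, z scaled (see below), a list of three; "turn": the turn, a rotation vector about the tool's x, y, z scaled (see below), a list of three; "claw": the closure, from -1 (fully open) to 1 (shut). A call has 1 to 12 rows; each row is the pose to reach, as a shift and turn from the pose commanded when the call began, along the tool's axes at that moment; what a row does not reach only later rows make up. The controller multiplies each number of a shift by 400 mm and each number of a turn by 30 degrees. A row lasts 1/10 s, in which the tool goes at most 50 mm and 8.59 degrees, less where a joint would pass 70% of its speed; a pose out of reach is approached as far as the arm can. A call with a number of a shift or a turn outside -1 to 1 is refused whole. A call with a gripper value outside its range is refused whole. The fingers move at their own pace and stop on an object; "force" is the grip in N (left out, the last holds). Time passes only in rows, so rows that repeat a pose let the fingers close. It gives the time, the measured TCP pose, the force, the opening and the grip force at its end, in the units of the state.
- manip.get_state(): the state, without advancing time (a new reading comes with each control period).
- manip.get_image(name): name is "scene" or "top"; returns a dict with "image" (420x560x3 uint8, red, green, blue), "z_map" (420x560 float32, m along the optical axis (not along the pixel's ray), 0 where there is no reading), "fx", "fy", "cx", "cy" (pixels), "k1" (the pictures are not rectified: a ray, as slopes to the right and down, at radius r is drawn at 1 + k1 r^2 times it, then the intrinsics apply), "world_to_cam" (4x4, takes a point from world to camera coordinates). Camera axes: x right, y down, z forward; pixel columns grow to the right and rows downward; lengths in m; the calibration is good to about 2 mm. A picture is of the moment at which its call begins.
- manip.sign_off(): hands the job in; it is judged then, once.
Trained networks look in the newest picture that a camera, given by its name, has taken for a name from the list of things; names that differ only in an ending like _2 or _b are one class to them, and where a whole thing is asked for, a point or a joint stands for the part that bears it (a point fixed in the world has none). Each returns a list of dicts, best first, with "score" (0 to 1); they miss things now and then, are a little off and sometimes report something else, mostly with a low value. They report only what shows in the picture. A call takes as long as a camera call. They do not tell look-alikes from the thing itself.
- manip.spot_in(camera, query): "point" ([x, y, z] in m, in world coordinates, good to about 4 mm: the middle of the surface that is visible of it).
- manip.place_of(camera, query): "point" ([x, y, z] in m, in world coordinates, good to about 4 mm: a listed point, or the origin of a listed thing).
The state is a dict: "clock": time; "qpos": joint angles; "qd": joint speeds; "effort": joint torques, N m; "position": TCP position; "ee_rot": TCP orientation; "contact_force": force on the tool from outside, world axes, zero at the start; "moment": the same for the moment, N m; "width": finger opening in m; "gripper_force": force on a finger pad.
Only numpy, scipy, OpenCV 4.12 (cv2) and the standard library are available. Lean on these libraries where they do the work, as an engineer would, in place of code of your own. Each camera call takes 0.05 s, during which the arm holds its last target. There are 200 camera calls.

### The job

Put the steel drip coffee filter together on the round cork mat, upright and piece by piece in this order: stand the plain lower cup in the middle of the mat, seat the upper cup with the perforated floor fully home on it, set the press disc flat on the floor inside the upper cup with its stem up, and finally put the domed lid squarely on top. Let go of each piece before fetching the next, and leave the tumbler, the tea glass and the teaspoon where they are.

Things in the scene. Friction and masses are not known exactly. Their poses are not given: they have to be found in the camera images.
- lower_cup: Lower cup (collector): plain open steel cup, straight cylinder 66 mm across, 52 mm high, wall 3.5 mm (mouth about 58 mm wide), closed floor 5 mm thick without holes; the shorter of the filter's two cups. Loose, 80-170 g, stands upright at the start. Origin: centre of its underside, z up.
- upper_cup: Upper cup (sieve): open steel cup 80 mm high, 66 mm across, wall 2.5 mm; its bottom 14 mm is a narrower conical foot (42 mm across below, 55 above) that enters the lower cup until the body's shoulder rests on its rim, underside 38 mm over the lower cup's underside. Perforated floor (dark dots), top 18 mm above underside. Loose, 80-170 g, stands upright. Origin: centre of underside, z up.
- press: Press disc: flat steel disc 48 mm across, 5 mm thick, with small dark holes and an upright central stem 8 mm thick that ends in a steel grip knob, 14 mm in diameter, 60 to 82 mm above the underside. On the upper cup's floor, the knob ends 20 mm above that cup's rim. Loose, 40-85 g, stands on its disc at the start. Origin: centre of the disc's underside, z up.
- lid: Domed steel lid: flange 68 mm across, 8 to 11 mm above the underside; below it a tapered ring (46 to 55 mm across) that enters the upper cup until the flange rests on its rim, underside 72 mm over that cup's underside; hollow dome to 40 mm (room for the press stem); black knob 16 mm in diameter, 40 to 62 mm up. Loose, 40-85 g, stands on its ring. Origin: centre of underside, z up.
- mat: Round cork mat, 110 mm across and 6 mm thick, lying flat and fixed on the worktop: where the filter shall stand. Origin: centre of its underside, on the worktop; z up.
- tumbler: Bystander: large empty steel tumbler without any loose part, 83 mm across and 98 mm high, not part of the filter. Origin: centre of its underside, z up.
- glass: Bystander: clear tea glass, 57 mm across and 86 mm high. Origin: centre of its underside, z up.
- teaspoon: Bystander: steel teaspoon lying flat, 132 x 26 x 9 mm, its length along its own x. Origin: centre of its underside.
There are look-alikes about, which are no part of the job. There is more than one size of the mat; the job needs the larger. Leave any blue look-alike of the press alone.

How it is judged:
On the way, in this order (a step that is already met when the one before it is completed fails the run):
1. the lower cup stands upright on the mat, let go (horizontal distance between lower_cup and mat below 0.015 m and z of lower_cup in the frame of mat between 0.003 and 0.009 m and angle between lower_cup's own z axis and vertical below 0.07 rad and contact force between the fingers and lower_cup below 0.1 N), for 0.2 s.
2. the upper cup is seated on the lower cup on the mat, let go (horizontal distance between lower_cup and mat below 0.015 m and z of lower_cup in the frame of mat between 0.003 and 0.009 m and angle between each of lower_cup, upper_cup's own z axis and vertical below 0.07 rad and horizontal distance between upper_cup and lower_cup below 0.006 m and z of upper_cup in the frame of lower_cup between 0.0355 and 0.041 m and contact force between the fingers and upper_cup below 0.1 N), for 0.2 s.
3. the press disc lies on the floor of the seated upper cup, let go (horizontal distance between lower_cup and mat below 0.015 m and z of lower_cup in the frame of mat between 0.003 and 0.009 m and angle between each of lower_cup, upper_cup, press's own z axis and vertical below 0.07 rad and horizontal distance between upper_cup and lower_cup below 0.006 m and z of upper_cup in the frame of lower_cup between 0.0355 and 0.041 m and horizontal distance between press and upper_cup below 0.01 m and z of press in the frame of upper_cup between 0.0155 and 0.021 m and contact force between the fingers and press below 0.1 N), for 0.2 s.
4. the lid sits on the upper cup, let go (horizontal distance between lower_cup and mat below 0.015 m and z of lower_cup in the frame of mat between 0.003 and 0.009 m and angle between each of lower_cup, upper_cup, press, lid's own z axis and vertical below 0.07 rad and horizontal distance between upper_cup and lower_cup below 0.006 m and z of upper_cup in the frame of lower_cup between 0.0355 and 0.041 m and horizontal distance between press and upper_cup below 0.01 m and z of press in the frame of upper_cup between 0.0155 and 0.021 m and horizontal distance between lid and upper_cup below 0.007 m and z of lid in the frame of upper_cup between 0.0695 and 0.075 m and contact force between the fingers and lid below 0.1 N), for 0.2 s.
At the end, for the whole second after the job is handed in: Lower cup on the mat within 15 mm of its centre; upper cup seated on it (6 mm sideways), press disc on the upper cup's floor (10 mm), lid's flange on its rim (7 mm), each within 2.5 mm of its seated height; all upright within 4 degrees, let go and at rest (horizontal distance between lower_cup and mat below 0.015 m and z of lower_cup in the frame of mat between 0.003 and 0.009 m and angle between each of lower_cup, upper_cup, press, lid's own z axis and vertical below 0.07 rad and horizontal distance between upper_cup and lower_cup below 0.006 m and z of upper_cup in the frame of lower_cup between 0.0355 and 0.041 m and horizontal distance between press and upper_cup below 0.01 m and z of press in the frame of upper_cup between 0.0155 and 0.021 m and horizontal distance between lid and upper_cup below 0.007 m and z of lid in the frame of upper_cup between 0.0695 and 0.075 m and linear speed of each of lower_cup, upper_cup, press, lid below 0.02 m/s); the robot touches nothing.
It fails at once if the tumbler pushed more than 25 mm or knocked over (distance of tumbler from where it was at the start of the episode above 0.025 m or angle between tumbler's own z axis and vertical above 0.4 rad).
It fails at once if the tea glass pushed more than 25 mm or knocked over (distance of glass from where it was at the start of the episode above 0.025 m or angle between glass's own z axis and vertical above 0.4 rad).
It fails at once if the teaspoon pushed more than 25 mm or knocked over (distance of teaspoon from where it was at the start of the episode above 0.025 m or angle between teaspoon's own z axis and vertical above 0.4 rad).
It also fails if it takes over 131 s, if anything falls off the work surface, if the arm or the gripper's body presses on something with over 40 N, if the wrist force passes 120 N, or if a joint passes its speed limit or range.

## Working session

There is one attempt and no reset: what is moved stays moved. The work goes in short steps, Python scripts to look and compute and a tool call to move; the robot and the scene stay as the last step left them, time stands still between calls to the robot, and variables do not carry over. Pictures are saved under pics/ and viewed, at most 14 in all, crops included, and the job is handed in when it is done.

Besides the shell and the picture viewer there is one more tool, called after "Emit:" by a JSON object that holds its "name" and its "arguments", one argument or row to a line. carry_out: Moves the arm, as the interface text tells. Shifts and turns lie within -1 to 1; 1 stands for 400 mm of shift or 30 degrees of turn. Its arguments: {"type":"object","properties":{"delta_pos":{"type":"array","items":{"type":"array","items":{"type":"number","minimum":-1,"maximum":1}}},"turn":{"type":"array","items":{"type":"array","items":{"type":"number","minimum":-1,"maximum":1}}},"claw":{"type":"array","items":{"type":"number"}},"force":{"type":"number"}},"required":["delta_pos","turn","claw"]}

```bash
mkdir -p pics
cat > h.py <<'E'
import sys; sys.path.insert(0,'.')
from rig import manip
import numpy as np, cv2
def snap(cam,name=None):
    d=manip.get_image(cam)
    if name: cv2.imwrite(f'pics/{name}.png',d['image'][:,:,::-1])
    return d
def cloud(d):
    h,w=d['z_map'].shape
    u,v=np.meshgrid(np.arange(w),np.arange(h))
    K=np.array([[d['fx'],0,d['cx']],[0,d['fy'],d['cy']],[0,0,1.]])
    p=cv2.undistortPoints(np.stack([u,v],-1).reshape(-1,1,2).astype(np.float64),K,np.array([d['k1'],0,0,0.])).reshape(h,w,2)
    z=d['z_map'][...,None]
    c=np.concatenate([p*z,z],-1)
    T=np.linalg.inv(np.array(d['world_to_cam']))
    return c@T[:3,:3].T+T[:3,3]
E
python3 - <<'E'
from h import *
np.set_printoptions(precision=3,suppress=True)
for c in('scene','top'):
    d=snap(c,c+'0'); 
    for q in['lower_cup','upper_cup','press','lid','mat','tumbler','glass','teaspoon']:
        print(c,q,[(np.round(r['point'],3).tolist(),round(r['score'],2)) for r in manip.place_of(c,q)])
print(manip.get_state())
E
```

```text
scene lower_cup [([0.482, -0.11, 0.003], 0.61)]
scene upper_cup [([0.509, 0.097, -0.003], 0.66)]
scene press [([0.666, -0.006, -0.001], 0.71), ([0.701, -0.088, -0.003], 0.64), ([0.372, -0.004, 0.0], 0.58), ([0.422, -0.322, -0.002], 0.53)]
scene lid [([0.443, 0.335, 0.004], 0.63)]
scene mat [([0.508, -0.446, -0.002], 0.69), ([0.421, -0.323, -0.003], 0.56)]
scene tumbler [([0.636, 0.214, 0.003], 0.84), ([0.444, 0.336, 0.002], 0.51)]
scene glass [([0.611, -0.182, -0.001], 0.79), ([0.635, 0.211, 0.002], 0.66)]
scene teaspoon [([0.37, -0.004, -0.002], 0.67)]
top lower_cup [([0.486, -0.114, 0.003], 0.86), ([0.666, -0.004, 0.001], 0.41)]
top upper_cup [([0.513, 0.103, 0.001], 0.55)]
top press [([0.696, -0.091, 0.0], 0.64), ([0.662, -0.005, -0.001], 0.6)]
top lid [([0.443, 0.334, -0.003], 0.54)]
top mat [([0.507, -0.448, -0.0], 0.7), ([0.42, -0.319, 0.0], 0.62)]
top tumbler [([0.64, 0.21, -0.002], 0.57)]
top glass [([0.612, -0.186, 0.003], 0.82)]
top teaspoon [([0.371, -0.009, 0.0], 0.48)]
{'clock': 0.9, 'qpos': array([-1.352,  0.276,  1.505,  0.   ,  1.361, -0.121]), 'qd': array([ 0.   ,  0.001, -0.001,  0.001, -0.001, -0.   ]), 'effort': array([ -0.002, -41.665, -24.61 ,  -0.   ,  -0.   ,   0.   ]), 'position': array([ 0.192, -0.542,  0.231]), 'ee_rot': array([0.   , 0.986, 0.169, 0.   ]), 'contact_force': array([-0.399, -0.321,  0.288]), 'moment': array([-0.029, -0.044, -0.052]), 'gripper_force': 0.0, 'width': 0.08529270601492717}
```

View pics/scene0.png

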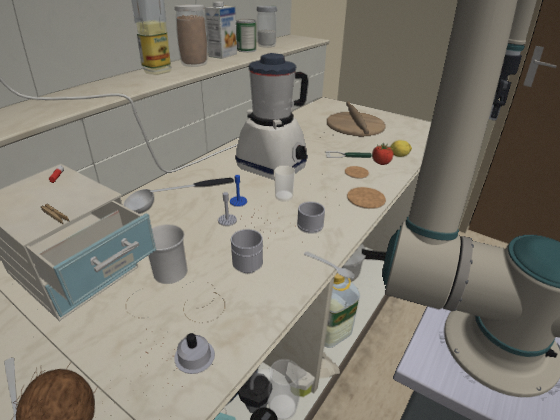

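View pics/top0.png

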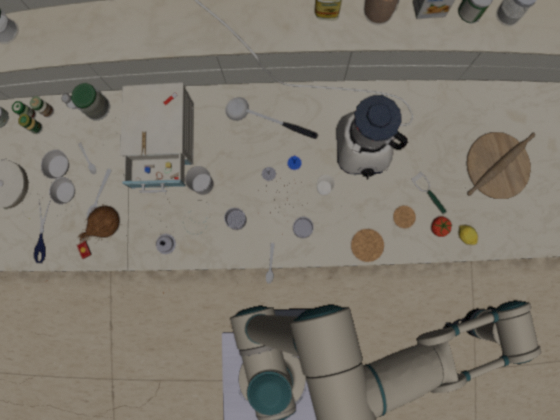

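The scene view shows the lower cup at (311,217), upper cup (247,250), steel press (227,208) with the blue one at (238,192), lid (195,352) and large mat (367,197). In the top view the large mat is at (367,245). Next I'll refine the positions with depth.

```bash
cat >> h.py <<'E'
from scipy.optimize import least_squares
def circ(P,r=None):
    c0=P.mean(0)
    f=lambda q:np.hypot(P[:,0]-q[0],P[:,1]-q[1])-(r or q[2])
    s=least_squares(f,[*c0,.03],loss='soft_l1',f_scale=.002); return s.x.round(4), round(float(np.std(s.fun)),4)
def near(P,x,y,R,z0,z1):
    P=P.reshape(-1,3);return P[(np.hypot(P[:,0]-x,P[:,1]-y)<R)&(P[:,2]>z0)&(P[:,2]<z1)]
E
python3 - <<'E'
from h import *
for c in('scene','top'):
    P=cloud(snap(c))
    for n,x,y,R,z0,z1 in[('lower',.484,-.112,.06,.008,.07),('upper',.511,.1,.06,.008,.1),('press',.664,-.005,.045,.003,.1),('lid',.443,.335,.06,.003,.08),('mat',.42,-.32,.07,.003,.012),('tumbler',.637,.212,.05,.01,.12),('glass',.611,-.185,.05,.01,.1)]:
        q=near(P,x,y,R,z0,z1)
        if len(q)<5: print(c,n,len(q));continue
        h=np.percentile(q[:,2],97); t=q[q[:,2]>h-.006]
        b=(q[:,:2].min(0)+q[:,:2].max(0))/2
        print(c,n,len(q),'h',h.round(4),'top',t.mean(0).round(4),'bbox',b.round(4),np.ptp(q[:,:2],axis=0).round(3), circ(t[:,:2]), circ(q[:,:2],{'lower':.033,'upper':.033}.get(n)))
E
```

```text
scene lower 685 h 0.0519 top [ 0.4791 -0.1126  0.0497] bbox [ 0.4795 -0.114 ] [0.065 0.069] (array([ 0.4798, -0.1128,  0.0311]), 0.0012) (array([ 0.4799, -0.1131,  0.03  ]), 0.0013)
scene upper 1205 h 0.0795 top [0.5106 0.1012 0.0776] bbox [0.5113 0.1004] [0.067 0.066] (array([0.5113, 0.1004, 0.0315]), 0.0011) (array([0.5116, 0.0999, 0.03  ]), 0.0011)
scene press 249 h 0.0814 top [ 0.6615 -0.0053  0.0802] bbox [ 0.6642 -0.0061] [0.049 0.047] (array([ 0.6628, -0.0065,  0.0054]), 0.0015) (array([ 0.6696, -0.0135,  0.0148]), 0.0067)
scene lid 1231 h 0.0613 top [0.4391 0.3356 0.0609] bbox [0.4528 0.3309] [0.092 0.076] (array([0.4397, 0.3353, 0.0059]), 0.0018) (array([0.4353, 0.3389, 0.0204]), 0.008)
scene mat 623 h 0.008 top [ 0.4168 -0.3178  0.006 ] bbox [ 0.4182 -0.3222] [0.108 0.112] (array([ 0.4169, -0.3183,  0.039 ]), 0.0129) (array([ 0.4169, -0.3183,  0.039 ]), 0.0129)
scene tumbler 1737 h 0.098 top [0.628  0.2063 0.0974] bbox [0.6357 0.2126] [0.085 0.087] (array([0.6357, 0.212 , 0.0407]), 0.0022) (array([0.6362, 0.2098, 0.0372]), 0.0019)
scene glass 609 h 0.0848 top [ 0.6106 -0.18
[... 663 characters left out ...]
16)
top lid 471 h 0.0579 top [0.44   0.3365 0.0596] bbox [0.4426 0.336 ] [0.115 0.115] (array([0.4396, 0.3365, 0.0062]), 0.003) (array([0.4417, 0.3395, 0.0295]), 0.0146)
top mat 766 h 0.0112 top [ 0.4177 -0.3188  0.0079] bbox [ 0.424  -0.3197] [0.131 0.138] (array([ 0.4178, -0.3213,  0.041 ]), 0.0151) (array([ 0.4191, -0.3217,  0.0424]), 0.0155)
top tumbler 393 h 0.1118 top [0.6353 0.2523 0.1131] bbox [0.6342 0.2136] [0.081 0.082] (array([ 0.6371, -0.0586,  0.3114]), 0.0011) (array([0.6339, 0.2133, 0.0367]), 0.003)
top glass 209 h 0.0882 top [ 0.6086 -0.1859  0.0858] bbox [ 0.6088 -0.1861] [0.056 0.054] (array([ 0.6088, -0.1858,  0.0272]), 0.0007) (array([ 0.6079, -0.1852,  0.0256]), 0.0041)
```

Emit:
{"name": "carry_out", "arguments": {
  "delta_pos": [
    [0.763,-0.6585,0.075],
    [0.763,-0.6585,0.075],
    [0.763,-0.6585,0.075],
    [0.763,-0.6585,0.075],
    [0.763,-0.6585,0.075],
    [0.763,-0.6585,0.075],
    [0.763,-0.6585,0.075],
    [0.763,-0.6585,0.075],
    [0.763,-0.6585,0.075],
    [0.763,-0.6585,0.075],
    [0.763,-0.6585,0.075],
    [0.763,-0.6585,0.075]
  ],
  "turn": [
    [0,0,0.648],
    [0,0,0.648],
    [0,0,0.648],
    [0,0,0.648],
    [0,0,0.648],
    [0,0,0.648],
    [0,0,0.648],
    [0,0,0.648],
    [0,0,0.648],
    [0,0,0.648],
    [0,0,0.648],
    [0,0,0.648]
  ],
  "claw": [-1,-1,-1,-1,-1,-1,-1,-1,-1,-1,-1,-1],
  "force": 40
}}

```text
clock: 2.2
position: [0.3912, -0.1935, 0.2014]
ee_rot: [0.0, 1.0, -0.001, 0.0]
contact_force: [0.0, -0.6, -0.8]
width: 0.0854
gripper_force: 0.0
```

Emit:
{"name": "carry_out", "arguments": {
  "delta_pos": [
    [0.221,-0.202,0.0],
    [0.221,-0.202,0.0],
    [0.221,-0.202,0.0],
    [0.221,-0.202,0.1],
    [0.221,-0.202,0.2],
    [0.221,-0.202,0.3],
    [0.221,-0.202,0.38],
    [0.221,-0.202,0.44],
    [0.221,-0.202,0.474],
    [0.221,-0.202,0.474],
    [0.221,-0.202,0.474],
    [0.221,-0.202,0.474]
  ],
  "turn": [
    [0,0,0],
    [0,0,0],
    [0,0,0],
    [0,0,0],
    [0,0,0],
    [0,0,0],
    [0,0,0],
    [0,0,0],
    [0,0,0],
    [0,0,0],
    [0,0,0],
    [0,0,0]
  ],
  "claw": [-1,-1,-1,-1,-1,-1,-1,-1,-1,-1,-1,-1]
}}

```text
clock: 3.4
position: [0.4808, -0.1124, 0.0127]
ee_rot: [0.0, 1.0, -0.0, 0.001]
contact_force: [-0.3, -0.4, 0.2]
width: 0.0855
gripper_force: 0.0
```

Emit:
{"name": "carry_out", "arguments": {
  "delta_pos": [
    [0,0,0],
    [0,0,0],
    [0,0,0],
    [0,0,0],
    [0,0,0],
    [0,0,0],
    [0,0,0],
    [0,0,0]
  ],
  "turn": [
    [0,0,0],
    [0,0,0],
    [0,0,0],
    [0,0,0],
    [0,0,0],
    [0,0,0],
    [0,0,0],
    [0,0,0]
  ],
  "claw": [1,1,1,1,1,1,1,1],
  "force": 40
}}

```text
clock: 4.2
position: [0.4807, -0.1119, 0.0131]
ee_rot: [0.001, 1.0, 0.0, 0.001]
contact_force: [-0.9, -0.9, 6.0]
width: 0.0659
gripper_force: 43.7
```

Emit:
{"name": "carry_out", "arguments": {
  "delta_pos": [
    [0,0,-0.05],
    [0,0,-0.15],
    [0,0,-0.25],
    [-0.03,0.1,-0.25],
    [-0.06,0.2,-0.25],
    [-0.09,0.3,-0.25],
    [-0.12,0.4,-0.25],
    [-0.154,0.5,-0.25],
    [-0.154,0.522,-0.25],
    [-0.154,0.522,-0.25],
    [-0.154,0.522,-0.2],
    [-0.154,0.522,-0.12]
  ],
  "turn": [
    [0,0,0],
    [0,0,0],
    [0,0,0],
    [0,0,0],
    [0,0,0],
    [0,0,0],
    [0,0,0],
    [0,0,0],
    [0,0,0],
    [0,0,0],
    [0,0,0],
    [0,0,0]
  ],
  "claw": [1,1,1,1,1,1,1,1,1,1,1,1]
}}

```text
clock: 5.4
position: [0.4202, -0.3198, 0.0611]
ee_rot: [0.001, 1.0, 0.001, 0.002]
contact_force: [1.1, -0.7, -2.2]
width: 0.0662
gripper_force: 45.5
```

Run:
```python
from h import *
print(manip.get_state()['position'])
P=cloud(snap('scene','s1'))
q=near(P,.419,-.32,.05,.03,.2);print(len(q))
print(np.percentile(q[:,2],[1,50,99]))
```

```text
[ 0.42024037 -0.31978298  0.06113946]
948
[0.04954329 0.10132458 0.19920143]
```

View pics/s1.png

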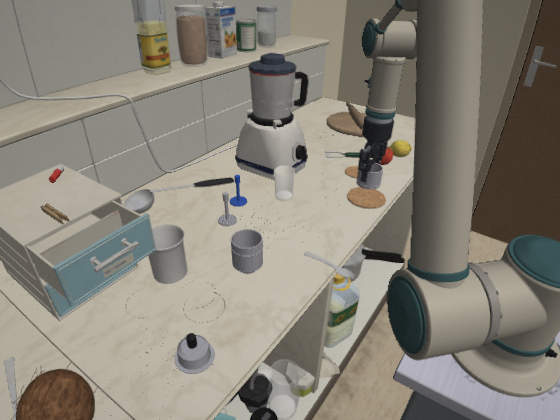

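The cup is held upright at (370,178) above the large mat (367,197). I'll lower it and let go.

Emit:
{"name": "carry_out", "arguments": {
  "delta_pos": [
    [0,0,0.04],
    [0,0,0.07],
    [0,0,0.09],
    [0,0,0.102],
    [0,0,0.104],
    [0,0,0.104]
  ],
  "turn": [
    [0,0,0],
    [0,0,0],
    [0,0,0],
    [0,0,0],
    [0,0,0],
    [0,0,0]
  ],
  "claw": [1,1,1,1,1,1]
}}

```text
clock: 6.05
position: [0.4185, -0.3192, 0.0192]
ee_rot: [-0.0, 1.0, 0.0, -0.0]
contact_force: [-0.7, 3.3, 3.9]
width: 0.0661
gripper_force: 46.3
```

Emit:
{"name": "carry_out", "arguments": {
  "delta_pos": [
    [0,0,0],
    [0,0,0],
    [0,0,0],
    [0,0,0],
    [0,0,0],
    [0,0,0],
    [0,0,-0.05],
    [0,0,-0.15],
    [0,0,-0.25],
    [0,0,-0.37],
    [0,0,-0.47],
    [0,0,-0.47]
  ],
  "turn": [
    [0,0,0],
    [0,0,0],
    [0,0,0],
    [0,0,0],
    [0,0,0],
    [0,0,0],
    [0,0,0],
    [0,0,0],
    [0,0,0],
    [0,0,0],
    [0,0,0],
    [0,0,0]
  ],
  "claw": [-1,-1,-1,-1,-1,-1,-1,-1,-1,-1,-1,-1]
}}

```text
clock: 7.25
position: [0.4212, -0.3228, 0.2123]
ee_rot: [0.005, 1.0, 0.0, 0.005]
contact_force: [-0.3, -0.3, -0.2]
width: 0.0854
gripper_force: 0.0
```

Emit:
{"name": "carry_out", "arguments": {
  "delta_pos": [
    [0.23,-0.1,0],
    [0.23,-0.3,0],
    [0.23,-0.5,0],
    [0.23,-0.7,0],
    [0.23,-0.9,0],
    [0.23,-1,0],
    [0.23,-1,0],
    [0.23,-1,0],
    [0.23,-1,0],
    [0.23,-1,0],
    [0.23,-1,0],
    [0.23,-1,0]
  ],
  "turn": [
    [0,0,0],
    [0,0,0],
    [0,0,0],
    [0,0,0],
    [0,0,0],
    [0,0,0],
    [0,0,0],
    [0,0,0],
    [0,0,0],
    [0,0,0],
    [0,0,0],
    [0,0,0]
  ],
  "claw": [-1,-1,-1,-1,-1,-1,-1,-1,-1,-1,-1,-1]
}}

```text
clock: 8.45
position: [0.51, 0.079, 0.2055]
ee_rot: [0.0, 1.0, -0.0, -0.001]
contact_force: [-0.1, 0.6, -0.4]
width: 0.0854
gripper_force: 0.0
```

Run:
```python
from h import *
print(manip.get_state()['position'])
for c in('scene','top'):
    P=cloud(snap(c))
    q=near(P,.419,-.32,.06,.015,.075);t=q[q[:,2]>.052]
    print(c,len(q),np.percentile(q[:,2],97),circ(t[:,:2],.0315),circ(t[:,:2]),(q.min(0)+q.max(0))/2)
```

```text
[0.50997614 0.07904913 0.20548827]
scene 523 0.05872629721095447 (array([ 0.4182, -0.32  ,  0.03  ]), 0.0017) (array([ 0.4181, -0.3199,  0.0307]), 0.0017) [ 0.41737355 -0.31971057  0.03754362]
top 180 0.06345135566348843 (array([ 0.4179, -0.3176,  0.03  ]), 0.0015) (array([ 0.4178, -0.3176,  0.0306]), 0.0015) [ 0.42065658 -0.32105219  0.04024464]
```

Emit:
{"name": "carry_out", "arguments": {
  "delta_pos": [
    [0.002,-0.054,0.0],
    [0.002,-0.054,0.0],
    [0.002,-0.054,0.1],
    [0.002,-0.054,0.2],
    [0.002,-0.054,0.3],
    [0.002,-0.054,0.38],
    [0.002,-0.054,0.42],
    [0.002,-0.054,0.444],
    [0.002,-0.054,0.444],
    [0.002,-0.054,0.444]
  ],
  "turn": [
    [0,0,0],
    [0,0,0],
    [0,0,0],
    [0,0,0],
    [0,0,0],
    [0,0,0],
    [0,0,0],
    [0,0,0],
    [0,0,0],
    [0,0,0]
  ],
  "claw": [-1,-1,-1,-1,-1,-1,-1,-1,-1,-1]
}}

```text
clock: 9.55
position: [0.5119, 0.101, 0.0292]
ee_rot: [0.0, 1.0, -0.0, 0.001]
contact_force: [0.3, -0.6, -0.1]
width: 0.0853
gripper_force: 0.0
```

Emit:
{"name": "carry_out", "arguments": {
  "delta_pos": [
    [0,0,0],
    [0,0,0],
    [0,0,0],
    [0,0,0],
    [0,0,0],
    [0,0,0],
    [0,0,0],
    [0,0,0]
  ],
  "turn": [
    [0,0,0],
    [0,0,0],
    [0,0,0],
    [0,0,0],
    [0,0,0],
    [0,0,0],
    [0,0,0],
    [0,0,0]
  ],
  "claw": [1,1,1,1,1,1,1,1]
}}

```text
clock: 10.35
position: [0.5123, 0.1015, 0.03]
ee_rot: [0.0, 1.0, 0.0, 0.002]
contact_force: [-0.6, -0.3, 6.0]
width: 0.0646
gripper_force: 44.8
```

Emit:
{"name": "carry_out", "arguments": {
  "delta_pos": [
    [0,0,-0.05],
    [0,0,-0.15],
    [0,0,-0.28],
    [0,0,-0.4],
    [-0.03,0.15,-0.4],
    [-0.09,0.35,-0.4],
    [-0.15,0.55,-0.4],
    [-0.2,0.75,-0.4],
    [-0.2,0.9,-0.4],
    [-0.2,0.95,-0.4],
    [-0.2,0.95,-0.4],
    [-0.2,0.95,-0.4]
  ],
  "turn": [
    [0,0,0],
    [0,0,0],
    [0,0,0],
    [0,0,0],
    [0,0,0],
    [0,0,0],
    [0,0,0],
    [0,0,0],
    [0,0,0],
    [0,0,0],
    [0,0,0],
    [0,0,0]
  ],
  "claw": [1,1,1,1,1,1,1,1,1,1,1,1]
}}

```text
clock: 11.55
position: [0.4305, -0.2812, 0.1889]
ee_rot: [0.001, 1.0, -0.0, 0.0]
contact_force: [0.4, 0.2, 0.2]
width: 0.065
gripper_force: 44.7
```

Run:
```python
from h import *
s=manip.get_state();p=s['position'];print(p,s['width'])
P=cloud(snap('scene','s2'))
q=near(P,p[0],p[1],.045,p[2]-.04,p[2]-.01)
print(len(q),circ(q[:,:2],.033), q[:,2].min()-p[2])
```

```text
[ 0.43045761 -0.28115331  0.18891034] 0.06497672481735757
102 (array([ 0.4341, -0.2884,  0.03  ]), 0.0047) -0.02948266972453245
```

Emit:
{"name": "carry_out", "arguments": {
  "delta_pos": [
    [-0.029,0.0945,0],
    [-0.029,0.0945,0],
    [-0.029,0.0945,0],
    [-0.029,0.0945,0.06],
    [-0.029,0.0945,0.12],
    [-0.029,0.0945,0.16],
    [-0.029,0.0945,0.19],
    [-0.029,0.0945,0.19]
  ],
  "turn": [
    [0,0,0],
    [0,0,0],
    [0,0,0],
    [0,0,0],
    [0,0,0],
    [0,0,0],
    [0,0,0],
    [0,0,0]
  ],
  "claw": [1,1,1,1,1,1,1,1]
}}

```text
clock: 12.4
position: [0.4191, -0.3143, 0.1112]
ee_rot: [-0.001, 1.0, 0.001, -0.001]
contact_force: [-1.1, 0.3, 0.4]
width: 0.0646
gripper_force: 45.0
```

Run:
```python
from h import *
s=manip.get_state();p=s['position'];print(p)
d=snap('scene')
cv2.imwrite('pics/s3.png',cv2.resize(d['image'][110:240,310:440,::-1],None,fx=4,fy=4,interpolation=cv2.INTER_CUBIC))
P=cloud(d)
q=near(P,.418,-.319,.045,.095,.12)
print(len(q),circ(q[:,:2],.033))
q=near(P,.418,-.319,.045,.015,.055)
print(len(q),circ(q[:,:2],.033))
```

```text
[ 0.41910001 -0.3143478   0.11116449]
196 (array([ 0.4201, -0.316 ,  0.03  ]), 0.0016)
436 (array([ 0.4181, -0.3205,  0.03  ]), 0.0017)
```

View pics/s3.png

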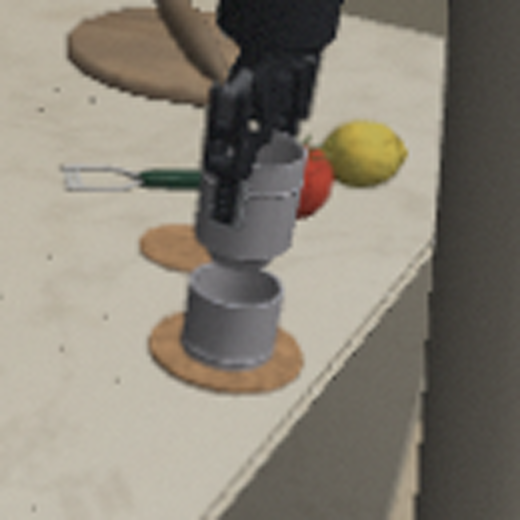

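The upper cup hangs upright above the lower cup, about 4 mm off in y. I'll correct that and seat it.

Emit:
{"name": "carry_out", "arguments": {
  "delta_pos": [
    [-0.004,0.0115,0],
    [-0.004,0.0115,0.02],
    [-0.004,0.0115,0.04],
    [-0.004,0.0115,0.06],
    [-0.004,0.0115,0.075],
    [-0.004,0.0115,0.085],
    [-0.004,0.0115,0.091],
    [-0.004,0.0115,0.095],
    [-0.004,0.0115,0.095],
    [-0.004,0.0115,0.095]
  ],
  "turn": [
    [0,0,0],
    [0,0,0],
    [0,0,0],
    [0,0,0],
    [0,0,0],
    [0,0,0],
    [0,0,0],
    [0,0,0],
    [0,0,0],
    [0,0,0]
  ],
  "claw": [1,1,1,1,1,1,1,1,1,1]
}}

```text
clock: 13.45
position: [0.4182, -0.321, 0.0747]
ee_rot: [0.0, 1.0, 0.0, 0.0]
contact_force: [0.2, 1.1, -1.1]
width: 0.0645
gripper_force: 45.0
```

Run:
```python
from h import *
s=manip.get_state();p=s['position'];print(p,s['contact_force'])
P=cloud(snap('scene'))
q=near(P,.418,-.319,.045,.06,.12)
print(len(q),circ(q[:,:2],.033))
q=near(P,.418,-.319,.045,.015,.055)
print(len(q),circ(q[:,:2],.033))
```

```text
[ 0.41819459 -0.32095322  0.07467245] [ 0.22408666  1.12808    -1.06130891]
503 (array([ 0.4195, -0.3207,  0.03  ]), 0.0042)
287 (array([ 0.4185, -0.3221,  0.03  ]), 0.0015)
```

Emit:
{"name": "carry_out", "arguments": {
  "delta_pos": [
    [0,0,0.003],
    [0,0,0.005],
    [0,0,0.006],
    [0,0,0.006],
    [0,0,0.006]
  ],
  "turn": [
    [0,0,0],
    [0,0,0],
    [0,0,0],
    [0,0,0],
    [0,0,0]
  ],
  "claw": [1,1,1,1,1]
}}

```text
clock: 14.0
position: [0.4183, -0.321, 0.074]
ee_rot: [0.001, 1.0, 0.0, 0.001]
contact_force: [-2.3, 2.0, 10.1]
width: 0.0652
gripper_force: 46.0
```

Emit:
{"name": "carry_out", "arguments": {
  "delta_pos": [
    [0,0,0],
    [0,0,0],
    [0,0,0],
    [0,0,0],
    [0,0,0],
    [0,0,0],
    [0,0,-0.03],
    [0,0,-0.1],
    [0,0,-0.2],
    [0,0,-0.3],
    [0,0,-0.4],
    [0,0,-0.4]
  ],
  "turn": [
    [0,0,0],
    [0,0,0],
    [0,0,0],
    [0,0,0],
    [0,0,0],
    [0,0,0],
    [0,0,0],
    [0,0,0],
    [0,0,0],
    [0,0,0],
    [0,0,0],
    [0,0,0]
  ],
  "claw": [-1,-1,-1,-1,-1,-1,-1,-1,-1,-1,-1,-1]
}}

```text
clock: 15.2
position: [0.4207, -0.3234, 0.2391]
ee_rot: [0.005, 1.0, 0.0, 0.005]
contact_force: [0.7, -0.3, -0.5]
width: 0.0852
gripper_force: 0.0
```

Emit:
{"name": "carry_out", "arguments": {
  "delta_pos": [
    [0.2,-0.1,0],
    [0.4,-0.3,0],
    [0.5,-0.5,0],
    [0.61,-0.7,0],
    [0.61,-0.787,0],
    [0.61,-0.787,0],
    [0.61,-0.787,0],
    [0.61,-0.787,0],
    [0.61,-0.787,0],
    [0.61,-0.787,0],
    [0.61,-0.787,0],
    [0.61,-0.787,0]
  ],
  "turn": [
    [0,0,0],
    [0,0,0],
    [0,0,0],
    [0,0,0],
    [0,0,0],
    [0,0,0],
    [0,0,0],
    [0,0,0],
    [0,0,0],
    [0,0,0],
    [0,0,0],
    [0,0,0]
  ],
  "claw": [-1,-1,-1,0,0,0,0,0,0,0,0,0]
}}

```text
clock: 16.4
position: [0.6611, -0.0076, 0.2322]
ee_rot: [0.0, 1.0, -0.001, -0.0]
contact_force: [0.8, -0.5, 0.6]
width: 0.043
gripper_force: 0.0
```

Run:
```python
from h import *
s=manip.get_state();p=s['position'];print(p,s['width'])
d=snap('scene')
cv2.imwrite('pics/s4.png',cv2.resize(d['image'][100:250,200:400,::-1],None,fx=4,fy=4,interpolation=cv2.INTER_CUBIC))
P=cloud(d)
for z in((.065,.118),(.015,.055)):
  q=near(P,.418,-.319,.045,*z);print(len(q),circ(q[:,:2],.033))
for c,PP in(('s',P),('t',cloud(snap('top')))):
  q=near(PP,.418,-.319,.045,.1,.2);t=q[q[:,2]>.118];print(c,np.percentile(q[:,2],[90,97,99]),circ(t[:,:2],.0315))
```

```text
[ 0.66111725 -0.00762765  0.23216353] 0.04299269390604382
553 (array([ 0.4189, -0.3221,  0.03  ]), 0.0016)
291 (array([ 0.4187, -0.3223,  0.03  ]), 0.0016)
s [0.1239276  0.12502955 0.12572135] (array([ 0.4183, -0.3215,  0.03  ]), 0.0015)
t [0.12567743 0.12850437 0.13112883] (array([ 0.4173, -0.3198,  0.03  ]), 0.0013)
```

View pics/s4.png

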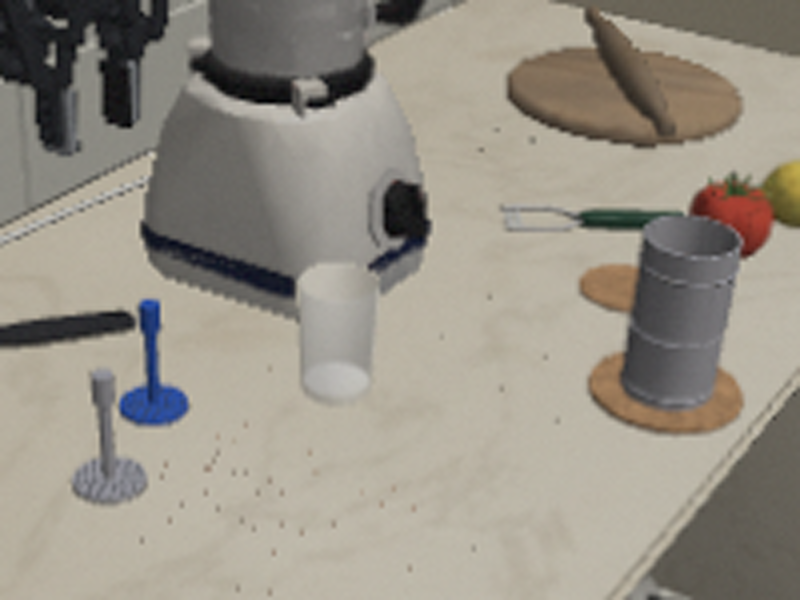

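The upper cup is seated in the stack at crop (685,310), with its rim at about 124 mm. The steel press stands at crop (108,480), clear of the blue one.

Emit:
{"name": "carry_out", "arguments": {
  "delta_pos": [
    [0.002,-0.004,0],
    [0.002,-0.004,0.1],
    [0.002,-0.004,0.2],
    [0.002,-0.004,0.28],
    [0.002,-0.004,0.35],
    [0.002,-0.004,0.4],
    [0.002,-0.004,0.43],
    [0.002,-0.004,0.44],
    [0.002,-0.004,0.44],
    [0.002,-0.004,0.44]
  ],
  "turn": [
    [0,0,0],
    [0,0,0],
    [0,0,0],
    [0,0,0],
    [0,0,0],
    [0,0,0],
    [0,0,0],
    [0,0,0],
    [0,0,0],
    [0,0,0]
  ],
  "claw": [0,0,0,0,0,0,0,0,0,0]
}}

```text
clock: 17.5
position: [0.6637, -0.0046, 0.0574]
ee_rot: [0.0, 1.0, 0.0, 0.001]
contact_force: [0.6, -0.9, -0.1]
width: 0.0428
gripper_force: 0.0
```

Emit:
{"name": "carry_out", "arguments": {
  "delta_pos": [
    [0,0,0],
    [0,0,0],
    [0,0,0],
    [0,0,0],
    [0,0,0],
    [0,0,0],
    [0,0,0],
    [0,0,0]
  ],
  "turn": [
    [0,0,0],
    [0,0,0],
    [0,0,0],
    [0,0,0],
    [0,0,0],
    [0,0,0],
    [0,0,0],
    [0,0,0]
  ],
  "claw": [1,1,1,1,1,1,1,1],
  "force": 35
}}

```text
clock: 18.3
position: [0.6634, -0.0045, 0.057]
ee_rot: [0.0, 1.0, 0.0, 0.001]
contact_force: [0.2, 0.9, 5.5]
width: 0.0125
gripper_force: 34.4
```

Emit:
{"name": "carry_out", "arguments": {
  "delta_pos": [
    [0,0,-0.05],
    [0,0,-0.15],
    [0,0,-0.28],
    [0,0,-0.4],
    [0,0,-0.45],
    [-0.1,0.15,-0.45],
    [-0.25,0.3,-0.45],
    [-0.4,0.45,-0.45],
    [-0.5,0.6,-0.45],
    [-0.6,0.75,-0.45],
    [-0.6,0.75,-0.45],
    [-0.6,0.75,-0.45]
  ],
  "turn": [
    [0,0,0],
    [0,0,0],
    [0,0,0],
    [0,0,0],
    [0,0,0],
    [0,0,0],
    [0,0,0],
    [0,0,0],
    [0,0,0],
    [0,0,0],
    [0,0,0],
    [0,0,0]
  ],
  "claw": [1,1,1,1,1,1,1,1,1,1,1,1]
}}

```text
clock: 19.5
position: [0.4421, -0.2776, 0.2355]
ee_rot: [-0.0, 1.0, 0.0, -0.0]
contact_force: [1.6, -0.3, -0.6]
width: 0.0126
gripper_force: 34.4
```

Run:
```python
from h import *
s=manip.get_state();p=s['position'];print(p,s['width'])
d=snap('scene')
cv2.imwrite('pics/s5.png',cv2.resize(d['image'][60:210,280:430,::-1],None,fx=4,fy=4,interpolation=cv2.INTER_CUBIC))
P=cloud(d)
q=near(P,p[0],p[1],.04,p[2]-.065,p[2]-.04)
print(len(q),q.mean(0)-p,(q.min(0)+q.max(0))/2-p,np.ptp(q,axis=0),q[:,2].min()-p[2])
```

```text
[ 0.44211778 -0.27764565  0.2355479 ] 0.012633783839786732
143 [-0.00075464  0.00297457 -0.05089213] [ 0.00070842 -0.00046249 -0.04850204] [0.0473548  0.04831978 0.01564496] -0.05632452135110555
```

View pics/s5.png

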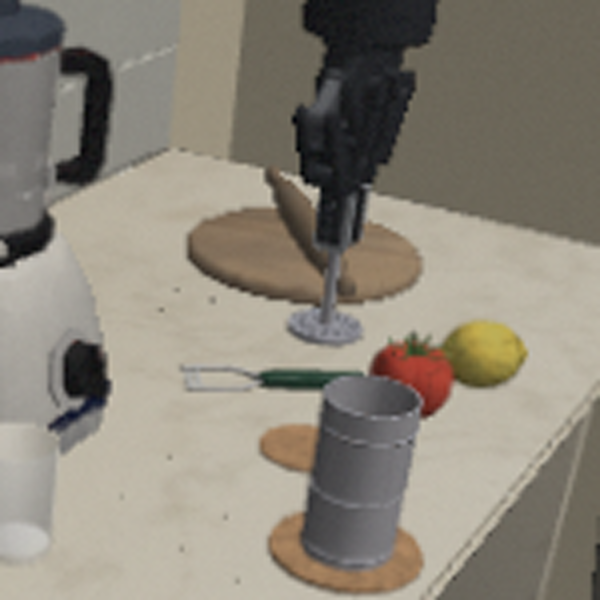

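Emit:
{"name": "carry_out", "arguments": {
  "delta_pos": [
    [-0.06,0.1085,0],
    [-0.06,0.1085,0],
    [-0.06,0.1085,0],
    [-0.06,0.1085,0],
    [-0.06,0.1085,0],
    [-0.06,0.1085,0]
  ],
  "turn": [
    [0,0,0],
    [0,0,0],
    [0,0,0],
    [0,0,0],
    [0,0,0],
    [0,0,0]
  ],
  "claw": [1,1,1,1,1,1]
}}

```text
clock: 20.15
position: [0.4205, -0.3191, 0.236]
ee_rot: [-0.0, 1.0, 0.001, -0.0]
contact_force: [-0.3, 0.2, -1.2]
width: 0.0122
gripper_force: 34.6
```

Emit:
{"name": "carry_out", "arguments": {
  "delta_pos": [
    [-0.006,0.005,0],
    [-0.006,0.005,0.06],
    [-0.006,0.005,0.12],
    [-0.006,0.005,0.17],
    [-0.006,0.005,0.21],
    [-0.006,0.005,0.24],
    [-0.006,0.005,0.265],
    [-0.006,0.005,0.28],
    [-0.006,0.005,0.288],
    [-0.006,0.005,0.29],
    [-0.006,0.005,0.29]
  ],
  "turn": [
    [0,0,0],
    [0,0,0],
    [0,0,0],
    [0,0,0],
    [0,0,0],
    [0,0,0],
    [0,0,0],
    [0,0,0],
    [0,0,0],
    [0,0,0],
    [0,0,0]
  ],
  "claw": [1,1,1,1,1,1,1,1,1,1,1]
}}

```text
clock: 21.25
position: [0.4178, -0.3225, 0.1205]
ee_rot: [0.0, 1.0, 0.0, 0.0]
contact_force: [-0.1, -0.9, -0.3]
width: 0.0126
gripper_force: 34.7
```

Emit:
{"name": "carry_out", "arguments": {
  "delta_pos": [
    [0,0,0.002],
    [0,0,0.004],
    [0,0,0.004]
  ],
  "turn": [
    [0,0,0],
    [0,0,0],
    [0,0,0]
  ],
  "claw": [1,1,1]
}}

```text
clock: 21.55
position: [0.4178, -0.3226, 0.119]
ee_rot: [0.001, 1.0, 0.0, 0.0]
contact_force: [0.1, 0.2, 0.8]
width: 0.0129
gripper_force: 34.8
```

Near the floor now. I'll go down 1 mm more, open slightly, then back out.

Emit:
{"name": "carry_out", "arguments": {
  "delta_pos": [
    [0,0,0.002],
    [0,0,0.003],
    [0,0,0.003]
  ],
  "turn": [
    [0,0,0],
    [0,0,0],
    [0,0,0]
  ],
  "claw": [1,1,1]
}}

```text
clock: 21.85
position: [0.4179, -0.323, 0.1189]
ee_rot: [0.001, 1.0, 0.0, 0.001]
contact_force: [-1.5, -0.5, 7.8]
width: 0.0128
gripper_force: 35.5
```

Emit:
{"name": "carry_out", "arguments": {
  "delta_pos": [
    [0,0,0],
    [0,0,0],
    [0,0,0],
    [0,0,-0.01],
    [0,0,-0.03],
    [0,0,-0.07],
    [0,0,-0.12],
    [0,0,-0.2],
    [0,0,-0.28],
    [0,0,-0.28]
  ],
  "turn": [
    [0,0,0],
    [0,0,0],
    [0,0,0],
    [0,0,0],
    [0,0,0],
    [0,0,0],
    [0,0,0],
    [0,0,0],
    [0,0,0],
    [0,0,0]
  ],
  "claw": [0.45,0.45,0.45,0.45,0.45,0.45,0.45,0.45,0.45,0.45]
}}

```text
clock: 22.85
position: [0.4197, -0.3243, 0.2347]
ee_rot: [0.004, 1.0, 0.0, 0.004]
contact_force: [0.6, -0.3, 1.4]
width: 0.0235
gripper_force: 0.0
```

Run:
```python
from h import *
s=manip.get_state();p=s['position'];print(p,s['width'])
d=snap('scene')
cv2.imwrite('pics/s6.png',cv2.resize(d['image'][60:210,280:430,::-1],None,fx=4,fy=4,interpolation=cv2.INTER_CUBIC))
P=cloud(d)
for z in((.065,.118),(.015,.055),(.13,.16)):
  q=near(P,.4185,-.321,.045,*z);print(len(q),circ(q[:,:2],.033),q.mean(0),q[:,2].max())
```

```text
[ 0.41972865 -0.32431365  0.23465372] 0.02350053196261156
535 (array([ 0.4189, -0.3223,  0.03  ]), 0.0041) [ 0.41292052 -0.307309    0.09568976] 0.11792852535496395
295 (array([ 0.4185, -0.322 ,  0.03  ]), 0.0015) [ 0.40995042 -0.29705652  0.03534305] 0.054846904786545414
36 (array([ 0.4286, -0.351 ,  0.03  ]), 0.0029) [ 0.41713211 -0.32077609  0.13932208] 0.14608083123438875
```

View pics/s6.png

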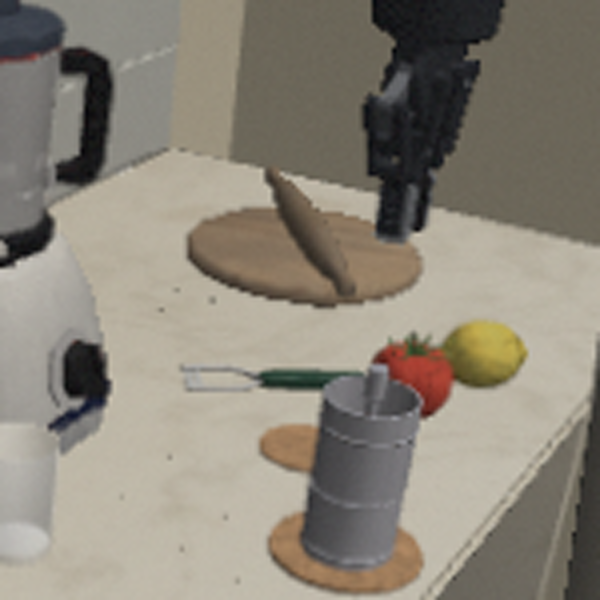

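The press is down in the cup, with its knob at crop (375,385) and top at about 145 mm. Next is the lid.

Emit:
{"name": "carry_out", "arguments": {
  "delta_pos": [
    [0.02,-0.1,0],
    [0.055,-0.2,0],
    [0.055,-0.3,0],
    [0.055,-0.4,0],
    [0.055,-0.5,0],
    [0.055,-0.6,0],
    [0.055,-0.7,0],
    [0.055,-0.8,0],
    [0.055,-0.8,0],
    [0.055,-0.8,0]
  ],
  "turn": [
    [0,0,0],
    [0,0,0],
    [0,0,0],
    [0,0,0],
    [0,0,0],
    [0,0,0],
    [0,0,0],
    [0,0,0],
    [0,0,0],
    [0,0,0]
  ],
  "claw": [0,0,0,0,0,0,0,0,0,0]
}}

```text
clock: 23.9
position: [0.4387, -0.0016, 0.2286]
ee_rot: [0.0, 1.0, 0.002, -0.001]
contact_force: [-0.5, -0.5, 0.1]
width: 0.0426
gripper_force: 0.0
```

Emit:
{"name": "carry_out", "arguments": {
  "delta_pos": [
    [0,-0.1,0],
    [0,-0.2,0],
    [0,-0.3,0],
    [0,-0.4,0],
    [0,-0.5,0],
    [0,-0.6,0],
    [0,-0.7,0],
    [0,-0.82,0],
    [0,-0.84,0],
    [0,-0.84,0],
    [0,-0.84,0],
    [0,-0.84,0]
  ],
  "turn": [
    [0,0,0],
    [0,0,0],
    [0,0,0],
    [0,0,0],
    [0,0,0],
    [0,0,0],
    [0,0,0],
    [0,0,0],
    [0,0,0],
    [0,0,0],
    [0,0,0],
    [0,0,0]
  ],
  "claw": [0,0,0,0,0,0,0,0,0,0,0,0]
}}

```text
clock: 25.1
position: [0.4396, 0.3318, 0.2291]
ee_rot: [0.001, 1.0, -0.001, -0.0]
contact_force: [0.2, -0.8, -0.2]
width: 0.0426
gripper_force: 0.0
```

Run:
```python
from h import *
s=manip.get_state();p=s['position'];print(p,s['width'])
P=cloud(snap('scene'))
q=near(P,.44,.336,.04,.006,.014);print(len(q),(q.min(0)+q.max(0))/2,np.ptp(q,axis=0),circ(q[:,:2],.034))
q=near(P,.44,.336,.04,.045,.07);print(len(q),(q.min(0)+q.max(0))/2,q.max(0),circ(q[:,:2],.008))
```

```text
[0.43955668 0.33183105 0.22909914] 0.04257240520190233
312 [0.43950401 0.33476085 0.01069852] [0.0652715  0.06755466 0.00657166] (array([0.4443, 0.3318, 0.03  ]), 0.0027)
114 [0.44019694 0.33473813 0.05446552] [0.44804732 0.3426928  0.06329522] (array([0.4412, 0.3341, 0.03  ]), 0.002)
```

Emit:
{"name": "carry_out", "arguments": {
  "delta_pos": [
    [0.001,-0.0075,0],
    [0.001,-0.0075,0.1],
    [0.001,-0.0075,0.2],
    [0.001,-0.0075,0.28],
    [0.001,-0.0075,0.35],
    [0.001,-0.0075,0.4],
    [0.001,-0.0075,0.44],
    [0.001,-0.0075,0.46],
    [0.001,-0.0075,0.46],
    [0.001,-0.0075,0.46]
  ],
  "turn": [
    [0,0,0],
    [0,0,0],
    [0,0,0],
    [0,0,0],
    [0,0,0],
    [0,0,0],
    [0,0,0],
    [0,0,0],
    [0,0,0],
    [0,0,0]
  ],
  "claw": [0,0,0,0,0,0,0,0,0,0]
}}

```text
clock: 26.15
position: [0.4402, 0.337, 0.0459]
ee_rot: [-0.0, 1.0, 0.0, 0.001]
contact_force: [0.2, -1.0, 0.2]
width: 0.0426
gripper_force: 0.0
```

Emit:
{"name": "carry_out", "arguments": {
  "delta_pos": [
    [0,0,0],
    [0,0,0],
    [0,0,0],
    [0,0,0],
    [0,0,0],
    [0,0,0],
    [0,0,0],
    [0,0,0]
  ],
  "turn": [
    [0,0,0],
    [0,0,0],
    [0,0,0],
    [0,0,0],
    [0,0,0],
    [0,0,0],
    [0,0,0],
    [0,0,0]
  ],
  "claw": [1,1,1,1,1,1,1,1],
  "force": 35
}}

```text
clock: 26.95
position: [0.4403, 0.3371, 0.0462]
ee_rot: [-0.0, 1.0, 0.0, 0.001]
contact_force: [-0.6, -0.9, 6.0]
width: 0.0143
gripper_force: 34.2
```

Emit:
{"name": "carry_out", "arguments": {
  "delta_pos": [
    [0,0,-0.05],
    [0,0,-0.15],
    [0,0,-0.28],
    [0,0,-0.4],
    [0,0,-0.5],
    [0,0.1,-0.5],
    [0,0.2,-0.5],
    [0,0.3,-0.5],
    [0,0.4,-0.5],
    [0,0.5,-0.5],
    [0,0.5,-0.5],
    [0,0.5,-0.5]
  ],
  "turn": [
    [0,0,0],
    [0,0,0],
    [0,0,0],
    [0,0,0],
    [0,0,0],
    [0,0,0],
    [0,0,0],
    [0,0,0],
    [0,0,0],
    [0,0,0],
    [0,0,0],
    [0,0,0]
  ],
  "claw": [1,1,1,1,1,1,1,1,1,1,1,1]
}}

```text
clock: 28.15
position: [0.4395, 0.1364, 0.2451]
ee_rot: [-0.0, 1.0, -0.001, -0.0]
contact_force: [-0.3, -0.0, 0.3]
width: 0.0145
gripper_force: 34.4
```

Emit:
{"name": "carry_out", "arguments": {
  "delta_pos": [
    [0,0.1,0],
    [0,0.2,0],
    [0,0.3,0],
    [0,0.4,0],
    [0,0.5,0],
    [0,0.6,0],
    [0,0.7,0],
    [0,0.8,0],
    [0,0.8,0],
    [0,0.8,0]
  ],
  "turn": [
    [0,0,0],
    [0,0,0],
    [0,0,0],
    [0,0,0],
    [0,0,0],
    [0,0,0],
    [0,0,0],
    [0,0,0],
    [0,0,0],
    [0,0,0]
  ],
  "claw": [1,1,1,1,1,1,1,1,1,1]
}}

```text
clock: 29.15
position: [0.4404, -0.1826, 0.2447]
ee_rot: [-0.001, 1.0, 0.0, -0.0]
contact_force: [-0.3, -0.1, -0.6]
width: 0.0141
gripper_force: 34.5
```

Emit:
{"name": "carry_out", "arguments": {
  "delta_pos": [
    [-0.02,0.1,0],
    [-0.03,0.2,0],
    [-0.052,0.3,0],
    [-0.052,0.343,0],
    [-0.052,0.343,0],
    [-0.052,0.343,0],
    [-0.052,0.343,0],
    [-0.052,0.343,0]
  ],
  "turn": [
    [0,0,0],
    [0,0,0],
    [0,0,0],
    [0,0,0],
    [0,0,0],
    [0,0,0],
    [0,0,0],
    [0,0,0]
  ],
  "claw": [1,1,1,1,1,1,1,1]
}}

```text
clock: 29.95
position: [0.4195, -0.3187, 0.2455]
ee_rot: [-0.0, 1.0, 0.001, 0.0]
contact_force: [0.6, -0.1, -0.7]
width: 0.0144
gripper_force: 34.6
```

Run:
```python
from h import *
s=manip.get_state();p=s['position'];print(p,s['width'])
d=snap('scene')
cv2.imwrite('pics/s7.png',cv2.resize(d['image'][60:210,280:430,::-1],None,fx=4,fy=4,interpolation=cv2.INTER_CUBIC))
P=cloud(d)
q=near(P,p[0],p[1],.045,p[2]-.042,p[2]-.03);print(len(q),(q.min(0)+q.max(0))/2-p,np.ptp(q,axis=0))
q=near(P,.4185,-.321,.045,.118,.128);print(len(q),circ(q[:,:2],.0315),(q.min(0)+q.max(0))/2)
q=near(P,.4185,-.321,.045,.065,.118);print(len(q),circ(q[:,:2],.033))
```

```text
[ 0.4194708  -0.31867023  0.24547322] 0.014410974476120397
112 [-0.00201173  0.00725204 -0.03519392] [0.06641831 0.04697759 0.01035609]
131 (array([ 0.4189, -0.3214,  0.03  ]), 0.0079) [ 0.41859611 -0.32175805  0.12288284]
542 (array([ 0.419 , -0.3221,  0.03  ]), 0.0043)
```

View pics/s7.png

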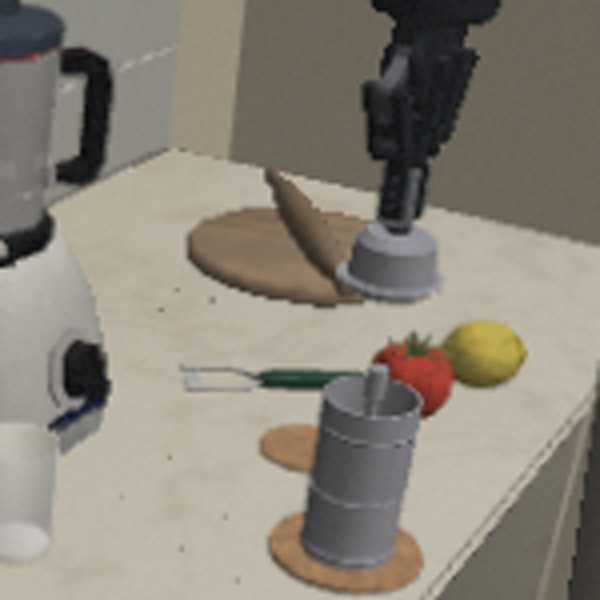

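The lid hangs level above the stack. Lowering it.

Emit:
{"name": "carry_out", "arguments": {
  "delta_pos": [
    [-0.002,0.0065,0],
    [-0.002,0.0065,0.05],
    [-0.002,0.0065,0.1],
    [-0.002,0.0065,0.14],
    [-0.002,0.0065,0.17],
    [-0.002,0.0065,0.19],
    [-0.002,0.0065,0.2],
    [-0.002,0.0065,0.206],
    [-0.002,0.0065,0.206],
    [-0.002,0.0065,0.206]
  ],
  "turn": [
    [0,0,0],
    [0,0,0],
    [0,0,0],
    [0,0,0],
    [0,0,0],
    [0,0,0],
    [0,0,0],
    [0,0,0],
    [0,0,0],
    [0,0,0]
  ],
  "claw": [1,1,1,1,1,1,1,1,1,1]
}}

```text
clock: 31.0
position: [0.4186, -0.3233, 0.1634]
ee_rot: [0.0, 1.0, 0.0, 0.0]
contact_force: [-0.6, -0.8, -0.4]
width: 0.0143
gripper_force: 34.6
```

Emit:
{"name": "carry_out", "arguments": {
  "delta_pos": [
    [0,0,0.002],
    [0,0,0.003],
    [0,0,0.003]
  ],
  "turn": [
    [0,0,0],
    [0,0,0],
    [0,0,0]
  ],
  "claw": [1,1,1]
}}

```text
clock: 31.3
position: [0.4186, -0.3233, 0.1624]
ee_rot: [0.0, 1.0, 0.0, 0.001]
contact_force: [-0.7, 0.2, 3.8]
width: 0.0144
gripper_force: 35.0
```

Contact shows at the expected height, so I'll release and retreat.

Emit:
{"name": "carry_out", "arguments": {
  "delta_pos": [
    [0,0,0.002],
    [0,0,0.002],
    [0,0,0.002],
    [0,0,0.002],
    [0,0,0.002],
    [0,0,-0.01],
    [0,0,-0.03],
    [0,0,-0.08],
    [0,0,-0.14],
    [0,0,-0.22],
    [0,0,-0.25],
    [0,0,-0.25]
  ],
  "turn": [
    [0,0,0],
    [0,0,0],
    [0,0,0],
    [0,0,0],
    [0,0,0],
    [0,0,0],
    [0,0,0],
    [0,0,0],
    [0,0,0],
    [0,0,0],
    [0,0,0],
    [0,0,0]
  ],
  "claw": [1,0.2,0.2,0.2,0.2,0.2,0.2,0.2,0.2,0.2,0.2,0.2]
}}

```text
clock: 32.5
position: [0.4192, -0.3238, 0.2639]
ee_rot: [0.002, 1.0, 0.0, 0.002]
contact_force: [0.9, -0.5, -0.3]
width: 0.0345
gripper_force: 0.0
```

Run:
```python
from h import *
s=manip.get_state();print(s['position'],s['width'],s['contact_force'])
d=snap('scene')
cv2.imwrite('pics/s8.png',cv2.resize(d['image'][60:210,280:430,::-1],None,fx=4,fy=4,interpolation=cv2.INTER_CUBIC))
P=cloud(d)
for z in((.015,.055),(.065,.118),(.121,.13),(.158,.19)):
  q=near(P,.4185,-.321,.045,*z);print(len(q),(q.min(0)+q.max(0))/2,np.ptp(q,axis=0),q[:,2].max(),circ(q[:,:2],.033)[0])
```

```text
[ 0.41919666 -0.32383885  0.26393417] 0.034497374538943776 [ 0.91225087 -0.53573322 -0.34102325]
294 [ 0.41600888 -0.30940583  0.03494175] [0.06031102 0.04867339 0.03968225] 0.054782881169952 [ 0.4185 -0.3222  0.03  ]
428 [ 0.41777223 -0.30862967  0.09119271] [0.06564428 0.04581782 0.05229982] 0.11734262102643539 [ 0.4189 -0.3227  0.03  ]
131 [ 0.41780242 -0.3181357   0.12561149] [0.06651894 0.06041381 0.00870839] 0.1299656891987433 [ 0.4193 -0.3253  0.03  ]
64 [ 0.41659039 -0.32114461  0.16927517] [0.03313002 0.02720718 0.02254839] 0.18054936556586337 [ 0.4273 -0.3509  0.03  ]
```

View pics/s8.png

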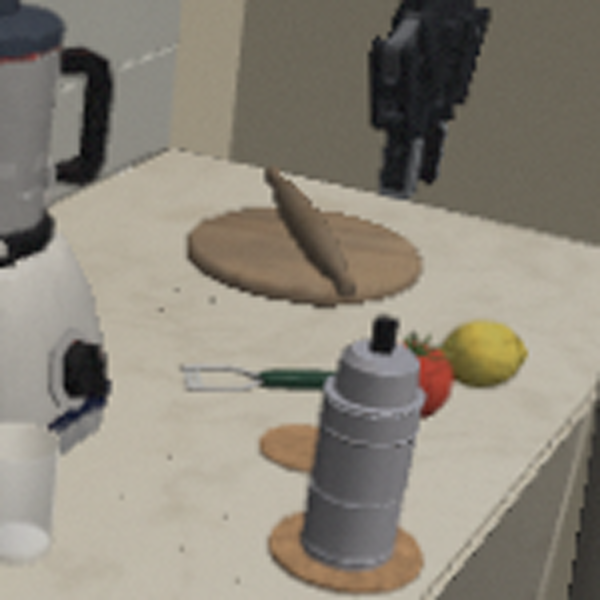

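The lid sits square on the stack, flange on the rim at crop (375,400) and knob at (385,335), about 178–180 mm up. Handing in.

```bash
python3 -c "
from h import *
print(manip.sign_off())"
```

```text
the job is handed in; nothing more can be done
None
```

The coffee filter is assembled upright on the larger mat in the required order, every piece released, and the job is handed in; the hand-in returned no verdict, but the last picture showed the stack straight with the lid seated.

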